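Load and hold a lever test clamp for a leak test

ROBOT

A 6-joint arm with a two-finger parallel gripper is mounted at the origin on a cart in front of the work surface, level with it; the furniture and walls round the work are solid. World frame = base frame: x ahead of the robot, y to its left, z up, the work surface at z = 0. Lengths are in m, angles in degrees, forces in N, time in s.
With the tool pointing down it reaches from about 0.4 to 0.825 m from the base axis. Payload 7 kg.
Tool frame: the origin (TCP) lies on the centre line of the jaws, within the pads' length; the fingertips stand 11 mm ahead of it and the grasp point (between the pads) lies 8 mm behind it; z points along the fingers, y is the line along which they close (so a half turn about z gives the same grasp; the last joint's range is limited). The gripper opens to 88 mm and grips with 3 to 60 N. Pads are 19 mm wide; open, the fingers measure 130 mm over their backs; the gripper's body (78 mm by 193 mm) begins 47 mm behind the grasp point.
Start: joints at [-50.357, 20.546, 0.682, 0, -70.136, -16.507], TCP at [0.265, -0.621, 0.238] pointing down, gripper open.
Joint ranges: [-176.03, 176.03], [-82.01, 121.73], [-58.28, 71.71], [-173.87, 95.51], [-174.79, -0.11], [-173.66, 173.66]. Speed limits (degrees/s): [136.94, 136.94, 172.46, 180, 180, 180].

INTERFACE

Orientations are given as [roll, pitch, yaw] about the fixed x, y, z axes, in that order (R = Rz(yaw) Ry(pitch) Rx(roll)).
In Python, from plant import r, capture, camera_model, job gives the robot as it stands.
- The arm moves only by the tool drive_tool, never from a script. Its argument "increments" is a list that holds one entry, the list of rows, each a list of 5 numbers: the gripper's target within -1 to 1 (fully open at 1, half-way at 0, shut at -1), then the shift along the tool's x, y, z scaled (see below), then the turn about the tool's z scaled (see below). In form: [[[gripper, tx, ty, tz, roll], ...]]. A call has 1 to 5 rows; each row is the pose to reach, as a shift and turn from the pose commanded when the call began, along the tool's axes at that moment, turning the shorter way round; what a row does not reach only later rows make up. The controller multiplies each number of a shift by 120 mm and each number of a turn by 360 degrees. A row lasts 1/8 s, in which the tool goes at most 62.5 mm and 10.7 degrees, less where a joint would pass 70% of its speed; a pose out of reach is approached as far as the arm can. A call with a number of a shift or a turn outside -1 to 1 is refused whole. A call with a gripper value outside its range is refused whole. The fingers move at their own pace and stop on an object; "squeeze" is the grip in N (left out, the last holds). Time passes only in rows, so rows that repeat a pose let the fingers close. It gives the time, the measured TCP pose, the force, the opening and the grip force at its end, in the units of the state.
- r.get_state(): the state, without advancing time (a new reading comes with each control period).
- capture(name): name is "side" or "top" or "wrist"; returns the picture (480x640x3 uint8, red, green, blue); there is no depth.
- camera_model(name): a dict with "camera_matrix" (3x3 intrinsics, pixels), "k1" (the pictures are not rectified: a ray, as slopes to the right and down, at radius r is drawn at 1 + k1 r^2 times it, then the intrinsics apply), "rvec" (rotation vector, rad) and "tvec" (3), from world to camera coordinates, as OpenCV has them. Camera axes: x right, y down, z forward; pixel columns grow to the right and rows downward; lengths in m; the calibration is good to about 2 mm. A picture is of the moment at which its call begins: read the wrist's pose just before it. camera_model takes no time and is no camera call; for the wrist camera it gives the pose at the moment of the call.
- job.close_job(): hands the job in; it is judged then, once.
The state is a dict: "time_s": time; "joints": joint angles; "qd": joint speeds; "joint_torque": joint torques, N m; "tcp_pos": TCP position; "eef_rot": TCP orientation; "contact_force": force on the tool from outside, world axes, zero at the start; "moment": the same for the moment, N m; "gripper_width": finger opening in m; "gripper_force": force on a finger pad.
Only numpy, scipy, OpenCV 4.12 (cv2) and the standard library are available. Lean on these libraries where they do the work, as an engineer would, in place of code of your own. Each camera call takes 0.05 s, during which the arm holds its last target. There are 200 camera calls.

TASK

Load the hand-lever test clamp for a leak test: slide the carrier with its brass fitting along the bench, without lifting it, until it sits square against both the clamp's back fence and its end stop, with the fitting under the ram. Then press the lever down until the sprung pad sits on the fitting and its bare stem has gone half way (about 5 mm of 10) up into the ram, never all the way, and finish while still holding the lever there, because the spring lifts it as soon as it is let go and the test only counts while it is held. Leave everything else on the bench where it is.

Things in the scene. Friction and masses are not known exactly. Their poses are not given: they have to be found in the camera images.
- clamp: Hand-lever test clamp bolted to the bench: grey head on a slotted metal column, 175 mm high. Origin on the bench top (z = 0) under the ram's axis; x to the column behind, y to the operator's left, z up; clamp distances use this frame. Head: x -20..44, y -23..23 mm, its underside 84 mm up. Column: x 42..82 mm. Lever in the plane y = 0.
- back_fence (a point): Middle of the front face (looks to the clamp's -x) of the steel back fence, 16 mm high: face at clamp x = +30 mm, from y = -60 to +50 mm, with a lead-in bent back by 25 degrees at its right (-y) end, to y = -91 mm. Frame as the clamp's. The carrier's lane in front of it is open to the front (-x) and to the right (-y).
- end_stop (a point): Middle of the right face (looks to the clamp's -y) of the steel end stop, 16 mm high: face at clamp y = +40 mm, from x = -24 to +42 mm. Frame as the clamp's.
- carrier: Flat loose metal carrier, 0.4 to 0.75 kg: plate 60 mm wide (x), 18 mm thick, y -90..+40 mm, with an upturned end 8 mm thick, 42 mm high, 60 mm wide at y = -90..-82. Origin: underside, below the round nest (25 mm wide, 10 mm deep). Starts right (-y) of the clamp, upturned end away from the ram. Seated on fence and stop, its position and yaw equal the clamp's.
- push_face (a point): Middle of the outer face of the carrier's upturned end (carrier x = 0, y = -90 mm, 21 mm above the bench); the face looks to the carrier's -y. Pushed here the carrier slides to the clamp's +y. Frame parallel to the carrier's.
- fitting: Hex pipe fitting of brass, threaded end up, 19 x 22 x 35 mm, loose in the carrier's nest, about 0.06 kg. Origin at the centre of its underside, 8 mm above the bench in the nest; its top is 43 mm above the bench.
- lever (a joint): Lever angle, rad: 0 = raised (20 degrees above level, toward the operator), grows when pressed down, stop 0.55; a spring lifts it when let go. Pivot axis: clamp x = +45, z = 155 mm, along y. It drives the ram down by 45 mm per rad: at 0.27 rad the pad meets the seated fitting, at 0.38 it is 5 mm in, at 0.49 bottomed. At mid grip it takes about 4 N to start, 7.5 N at 0.38.
- lever_grip (a point): Middle of the lever's black round grip (20 mm thick, 84 mm long along the lever), on its centre line, 150 mm from the pivot; about 206 mm above the bench at the start, 151 mm at lever angle 0.38. The frame turns with the lever and is parallel to the clamp's while the lever is raised.
- test_pad (a joint): How far the sprung test pad has been pushed up into the ram, m: 0 = fully out (10 mm of its bare steel stem, 10 mm thick, shows between pad and ram), 0.005 = half in, 0.010 = bottomed. Spring: 2.4 N preload plus 1.2 N per mm.
- pad_face (a point): Centre of the rubber underside of the test pad (20 mm across), on the ram's axis, 55 mm above the bench with the lever raised.
- caliper: Bystander: digital caliper, 67 x 230 x 13 mm, lying in front of the clamp, under the end of its lever. Leave it alone. Origin at the centre of its underside.
- marker: Bystander: black and blue felt marker, 14 x 127 x 14 mm, lying by the front edge. Leave it alone. Origin at the centre of its underside.
- drift_punch: Bystander: brass-coloured drift punch, 13 x 104 x 13 mm, lying behind on the right. Leave it alone. Origin at the centre of its underside.
- hex_key: Bystander: bent black hex key, 31 x 88 x 6 mm, lying behind on the right. Leave it alone. Origin at the centre of its underside.
- nozzle_a: Bystander: nozzle holder, 23 x 112 x 20 mm, lying behind the vice. Leave it alone. Origin at the centre of its underside.
- nozzle_b: Bystander: nozzle holder, 23 x 118 x 20 mm, lying by the front edge on the right. Leave it alone. Origin at the centre of its underside.
- plain_fitting: Bystander: spare hex fitting, 19 x 22 x 35 mm, standing on the bench in front of the green tester. Leave it alone. Origin at the centre of its underside.
- sleeve: Bystander: turned metal sleeve, 18 x 75 x 18 mm, lying behind the vice. Leave it alone. Origin at the centre of its underside.
- tape_roll: Bystander: flat tape roll, 54 mm across, 16 mm high, behind on the left. Leave it alone. Origin at the centre of its underside.
- oil_bottle: Bystander: small oil bottle, 45 mm across, 152 mm high, standing behind on the left. Leave it alone. Origin at the centre of its underside.

How it is judged (in metres and radians):
On the way, in this order (a step that is already met when the one before it is completed fails the run):
1. the carrier is seated against fence and stop, the lever still raised (x of carrier in the frame of clamp between -0.0035 and 0.0035 m and y of carrier in the frame of clamp between -0.0035 and 0.0035 m and angle between the y axis of carrier and the y axis of clamp, either way round below 0.06 rad and horizontal distance between fitting and carrier below 0.004 m and angle between fitting's own z axis and vertical below 0.1 rad and value of joint lever below 0.15 rad), for 0.2 s.
2. the lever presses the pad onto the fitting, stem half in (value of joint test_pad between 0.003 and 0.007 m and contact force between fitting and clamp between 4 and 16 N), for 0.3 s.
At the end, for the whole second after the job is handed in: Carrier flat, within 3.5 mm of its seat both ways and 0.06 rad of square; fitting upright in its nest; pad pressing it with 4 to 16 N, pushed 3 to 7 mm into the ram; lever still and held down by the fingers with over 1.5 N (all of step 2 and x of carrier in the frame of clamp between -0.0035 and 0.0035 m and y of carrier in the frame of clamp between -0.0035 and 0.0035 m and angle between the y axis of carrier and the y axis of clamp, either way round below 0.06 rad and horizontal distance between fitting and carrier below 0.004 m and angle between fitting's own z axis and vertical below 0.1 rad and height (world z) of carrier below 0.004 m and velocity of joint lever between -0.05 and 0.05 rad/s and contact force between the fingers and clamp above 1.5 N); the arm keeps its last pose, push and grip.
It fails at once if the test pad is driven all the way into the ram (value of joint test_pad above 0.0093 m).
It fails at once if the carrier is lifted or tipped (height (world z) of carrier above 0.008 m or angle between carrier's own z axis and vertical above 0.15 rad).
It fails at once if the fitting is knocked over or taken out of its nest (angle between fitting's own z axis and vertical above 0.35 rad or distance between fitting and carrier above 0.02 m).
It fails at once if a bystander is moved by more than 2 cm (distance of any of caliper, marker, drift_punch, hex_key, nozzle_a, nozzle_b, plain_fitting, sleeve, tape_roll, oil_bottle from where it was at the start of the episode above 0.02 m).
It also fails if it takes over 54 s, if anything falls off the work surface, if the arm or the gripper's body presses on something with over 40 N, if the wrist force passes 120 N, or if a joint passes its speed limit or range.

## Working session

There is one attempt and no reset: what is moved stays moved. The work goes in short steps, Python scripts to look and compute and a tool call to move; the robot and the scene stay as the last step left them, time stands still between calls to the robot, and variables do not carry over. Pictures are saved under pics/ and viewed, at most 10 in all, crops included, and the job is handed in when it is done.

Besides the shell and the picture viewer there is one more tool, called after "Request:" in YAML: its name, and indented under it one key for each argument. drive_tool: Moves the arm, as the interface text tells. Its arguments: {"type":"object","properties":{"increments":{"type":"array"},"squeeze":{"type":"number"}},"required":["increments"]}

```bash
mkdir -p pics
cat > h.py <<'E'
import numpy as np, cv2
from plant import r, capture, camera_model, job
def ray(name,uv,m=None):
    m=m or camera_model(name); K=np.array(m["camera_matrix"]); R,_=cv2.Rodrigues(np.array(m["rvec"],float)); t=np.array(m["tvec"],float).ravel()
    p=np.atleast_2d(np.array(uv,float)); d=np.c_[(p[:,0]-K[0,2])/K[0,0],(p[:,1]-K[1,2])/K[1,1]]
    s=d.copy()
    for _ in range(20): s=d/(1+m["k1"]*(s**2).sum(1,keepdims=True))
    return -R.T@t, np.c_[s,np.ones(len(s))]@R
def onz(name,uv,z,m=None):
    c,d=ray(name,uv,m); return c+d*((z-c[2])/d[:,2])[:,None]
def proj(name,P,m=None):
    m=m or camera_model(name); R,_=cv2.Rodrigues(np.array(m["rvec"],float)); q=np.atleast_2d(P)@R.T+np.array(m["tvec"],float).ravel()
    s=q[:,:2]/q[:,2:]; s=s*(1+m["k1"]*(s**2).sum(1,keepdims=True)); K=np.array(m["camera_matrix"])
    return s*[K[0,0],K[1,1]]+[K[0,2],K[1,2]]
E
python3 - <<'E'
from h import *
for n in("top","side"):
    im=capture(n); cv2.imwrite(f"pics/{n}0.png",im[:,:,::-1]); m=camera_model(n); print(n,m,ray(n,(320,240)))
print(r.get_state())
E
```

```text
top {'camera_matrix': array([[580.82457617,   0.        , 316.26672211],
       [  0.        , 580.82457617, 243.06695903],
       [  0.        ,   0.        ,   1.        ]]), 'k1': -0.031138126079865384, 'rvec': array([ 2.19428824, -2.22840171,  0.06630668]), 'tvec': array([0.00865518, 0.51098091, 1.41023879])} (array([0.45517729, 0.03023128, 1.42893301]), array([[ 0.04451546, -0.02724653, -0.99867172]]))
side {'camera_matrix': array([[519.58800414,   0.        , 320.75649825],
       [  0.        , 519.58800414, 236.8421416 ],
       [  0.        ,   0.        ,   1.        ]]), 'k1': -0.07095446401622044, 'rvec': array([ 2.22610634,  0.0723129 , -0.0166802 ]), 'tvec': array([-0.541549  ,  0.11195288,  1.30279633])} (array([ 0.58460121, -0.93121347,  0.89116213]), array([[-0.03894151,  0.78748939, -0.6151285 ]]))
{'time_s': 0.1, 'joints': array([-5.03567342e+01,  2.05863816e+01,  6.38894084e-01, -1.73136883e-02,
       -7.01343076e+01, -1.65074641e+01]), 'qd': array([ 0.07121158, -0.03448431,  0.00113228,  0.06444112, -0.02178699,
       -0.10831032]), 'joint_torque': array([-1.30023684e-03, -5.84164166e+01,  2.93753207e+01,  7.01566458e+00,
        1.01702206e-02, -5.57185717e-05]), 'tcp_pos': array([ 0.26503561, -0.62034168,  0.23672742]), 'eef_rot': array([ 1.79916951e+02, -7.63736417e-03, -1.56870088e+02]), 'contact_force': array([-0.44960567,  0.30563156, -0.53504081]), 'moment': array([-0.01875907,  0.07488913, -0.00219494]), 'gripper_force': 0.0, 'gripper_width': 0.08791927715779849}
```

View pics/top0.png

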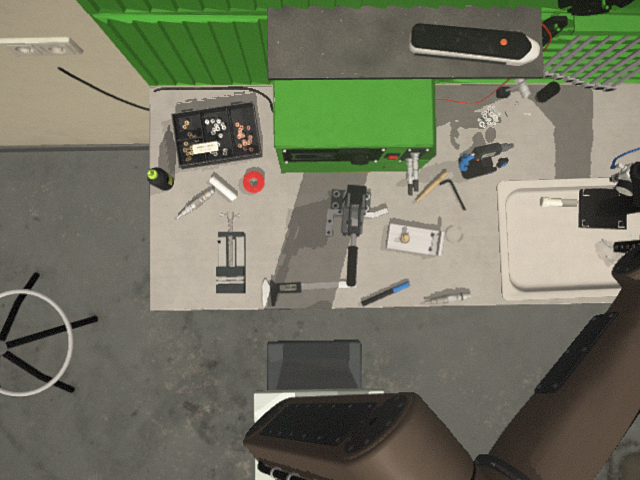

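View pics/side0.png

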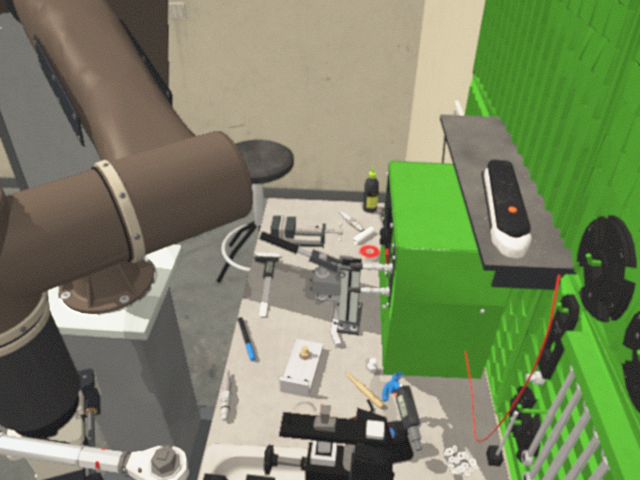

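The top view shows the clamp at about (350,212), lever grip at (352,267), the carrier at (413,238) with its upturned end at (440,240) and fitting at (404,238). The caliper is at (310,287) and the marker at (385,292). The side view shows the carrier at (301,367), with the clamp head at (325,280). Next I'll enlarge the top view.

Run:
```python
from h import *
a=cv2.imread("pics/top0.png")[165:310,310:480]; a=cv2.resize(a,None,fx=4.1,fy=4.1,interpolation=cv2.INTER_CUBIC)
cv2.imwrite("pics/c1.png",a)
```

```text
(no output)
```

View pics/c1.png

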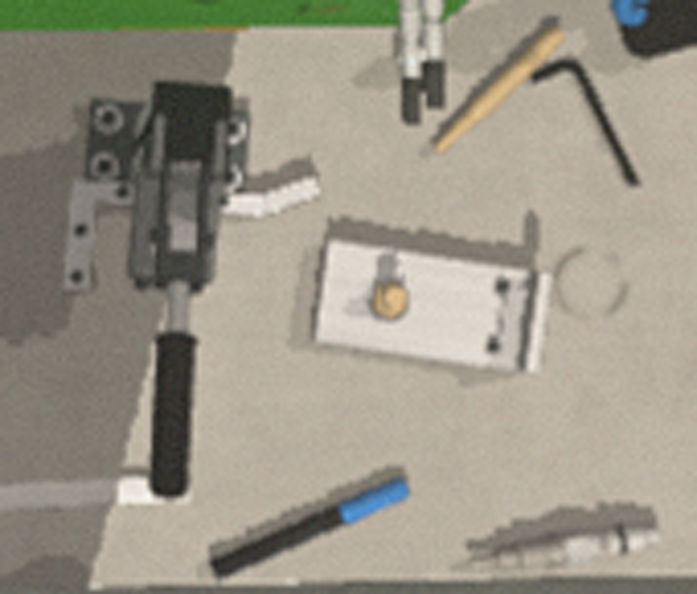

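Run:
```python
from h import *
f=lambda p:np.array(p)/4.1+[310,165]
g=lambda n,p,z:print(n,(onz("top",f([p]),z)[0]*1000).round(1))
g("gripnear",(177,335),.195);g("gripfar",(169,493),.221)
g("stop front in",(91,290),.016);g("stop back in",(97,207),.016);g("stop front out",(64,288),.016)
g("leadin bend front",(265,214),.016); g("leadin tip front",(318,190),.016)
g("head fr L",(133,283),.12);g("head fr R",(208,288),.12)
g("car LB",(330,240),.018);g("car LF",(316,343),.018);g("wall RB",(549,272),.042);g("wall RF",(539,373),.042);g("fit",(390,300),.043)
g("caliperR",(150,490),.013);g("marker blue",(405,488),.014);g("nozb left",(470,555),.01)
```

```text
gripnear [494.8 -73.8 195. ]
gripfar [413.9 -66.1 221. ]
stop front in [528.1 -38.2  16. ]
stop back in [577.6 -42.6  16. ]
stop front out [529.6 -22.2  16. ]
leadin bend front [ 572.  -142.8   16. ]
leadin tip front [ 585.9 -174.9   16. ]
head fr L [526.3 -56.4 120. ]
head fr R [522.9 -97.8 120. ]
car LB [ 555.8 -181.1   18. ]
car LF [ 494.5 -171.5   18. ]
wall RB [ 533.4 -306.2   42. ]
wall RF [ 474.2 -298.8   42. ]
fit [ 518.3 -211.9   43. ]
caliperR [408.8 -71.4  13. ]
marker blue [ 407.4 -223.5   14. ]
nozb left [ 366.7 -262.4   10. ]
```

Run:
```python
from h import *
a=cv2.imread("pics/side0.png")[220:420,220:450]; a=cv2.resize(a,None,fx=3,fy=3,interpolation=cv2.INTER_CUBIC)
cv2.imwrite("pics/c2.png",a)
for z in (0,.05,.1,.15):
  P=onz("top",[(410,194),(417,190),(411,175)],z); print(z,(P*1000).round(),(proj("side",P)-[220,220]).round()*3)
```

```text
0 [[ 630. -234.    0.]
 [ 640. -252.    0.]
 [ 677. -238.    0.]] [[405. 453.]
 [420. 474.]
 [474. 459.]]
0.05 [[ 624. -225.   50.]
 [ 633. -242.   50.]
 [ 669. -228.   50.]] [[402. 396.]
 [414. 417.]
 [468. 402.]]
0.1 [[ 618. -216.  100.]
 [ 627. -232.  100.]
 [ 662. -219.  100.]] [[396. 336.]
 [411. 354.]
 [462. 342.]]
0.15 [[ 611. -206.  150.]
 [ 620. -222.  150.]
 [ 654. -209.  150.]] [[393. 273.]
 [405. 291.]
 [456. 279.]]
```

View pics/c2.png

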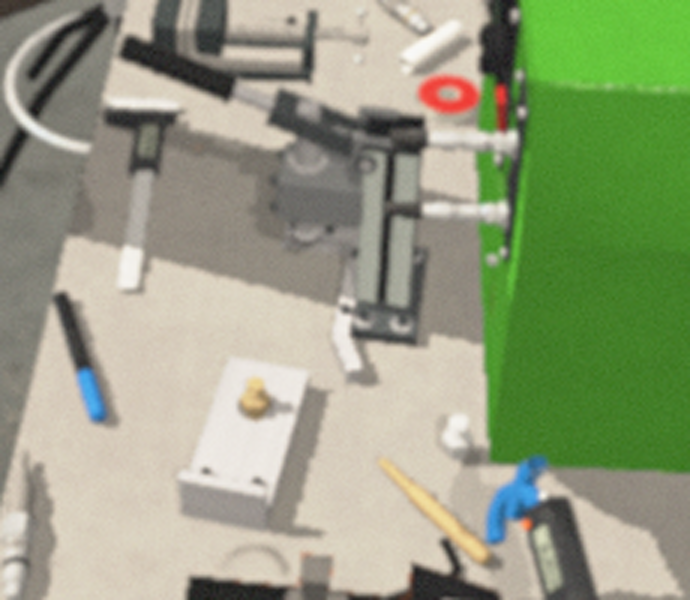

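The side crop shows the tester's two connectors at (395,137) and (390,209), roughly z 0.20–0.25 m. That is close to where a gripper body lying along x would end up, so the plan is:

1. Grip the upturned end and align the carrier to the fence.
2. Release it and push with one finger's back, with the body lying along y.

```bash
cat >> h.py <<'E'
from scipy.spatial.transform import Rotation as Ro
O=np.array([.5485,-.080]); YAW=np.radians(-5.2)
def cl2w(x,y): c,s=np.cos(YAW),np.sin(YAW); return O+[c*x/1e3-s*y/1e3, s*x/1e3+c*y/1e3]
def go(pos,yaw):
    s=r.get_state(); R=Ro.from_euler('xyz',s["eef_rot"],degrees=True).as_matrix()
    d=R.T@(np.array(pos)-s["tcp_pos"]); a=(yaw-s["eef_rot"][2]+180)%360-180
    print("t",round(s["time_s"],2),"pos",s["tcp_pos"].round(4),"yaw",s["eef_rot"][2].round(1),"shift/120",(d/.12).round(3),"roll",round(-a/360,4),"F",np.round(s["contact_force"],1))
E
python3 - <<'E'
from h import *
go([.5046,-.2984,.15],-99.2)
E
```

```text
t 0.1 pos [ 0.265  -0.6203  0.2367] yaw -156.9 shift/120 [-2.89   1.682  0.725] roll -0.1602 F [-0.4  0.3 -0.5]
```

Request:
drive_tool:
  increments:
    - [[1, -0.48, 0.28, 0.12, 0], [1, -0.96, 0.56, 0.24, 0], [1, -0.96, 0.56, 0.24, 0]]

```text
time_s: 0.48
tcp_pos: [0.3459, -0.5107, 0.2077]
eef_rot: [179.9, -0.0, -156.7]
contact_force: [-0.7, -0.2, 0.3]
gripper_width: 0.0877
gripper_force: 0.0
```

Request:
drive_tool:
  increments:
    - [[1, -0.48, 0.28, 0.12, 0], [1, -0.96, 0.56, 0.24, 0], [1, -0.96, 0.56, 0.24, 0]]

```text
time_s: 0.85
tcp_pos: [0.4254, -0.4042, 0.1791]
eef_rot: [179.9, -0.0, -156.7]
contact_force: [0.2, -0.5, 1.4]
gripper_width: 0.0874
gripper_force: 0.0
```

Request:
drive_tool:
  increments:
    - [[1, -0.48, 0.28, 0.12, -0.029], [1, -0.97, 0.56, 0.24, -0.058], [1, -0.97, 0.56, 0.24, -0.087], [1, -0.97, 0.56, 0.24, -0.116], [1, -0.97, 0.56, 0.24, -0.145]]

```text
time_s: 1.48
tcp_pos: [0.5049, -0.2996, 0.1511]
eef_rot: [180.0, -0.0, -104.3]
contact_force: [-1.2, 0.2, -0.3]
gripper_width: 0.0876
gripper_force: 0.0
```

Request:
drive_tool:
  increments:
    - [[1, 0, 0, 0, -0.015], [1, 0, 0, 0, -0.015]]

```text
time_s: 1.72
tcp_pos: [0.5047, -0.2999, 0.1512]
eef_rot: [180.0, -0.0, -99.3]
contact_force: [0.2, -0.3, 1.2]
gripper_width: 0.0876
gripper_force: 0.0
```

Run:
```python
from h import *
go([.5046,-.2984,.034],-99.2)
im=capture("wrist"); m=camera_model("wrist"); cv2.imwrite("pics/w1.png",im[:,:,::-1]); print(m)
print(proj("wrist",[[.5046,-.2984,.042],[.5184,-.2135,.043]],m))
```

```text
t 1.73 pos [ 0.5047 -0.2999  0.1512] yaw -99.3 shift/120 [-0.012  0.003  0.977] roll -0.0004 F [ 0.2 -0.3  1.2]
{'camera_matrix': array([[368.02151435,   0.        , 312.41256146],
       [  0.        , 368.02151435, 240.95274908],
       [  0.        ,   0.        ,   1.        ]]), 'k1': 0.017357467683524194, 'rvec': array([-0.25396309, -3.08461469, -0.40067146]), 'tvec': array([0.54590686, 0.19647366, 0.36064279])}
[[311.4789684  244.28947043]
 [311.88985288 351.29436775]]
```

View pics/w1.png

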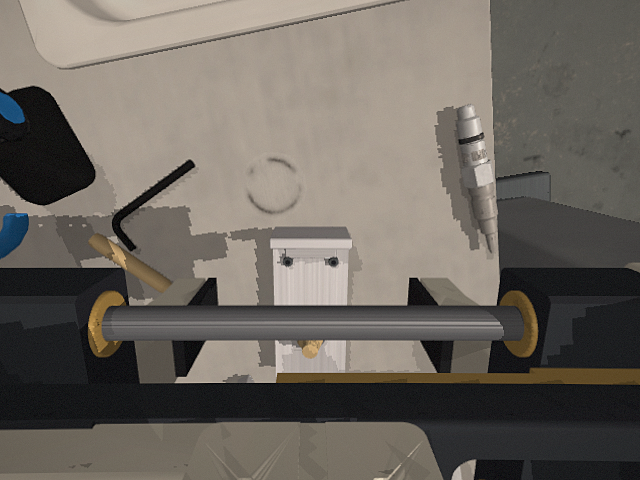

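The wrist view shows the wall's top, columns 270–352 and rows 228–248, at about where I predicted, and the nest fitting at (311,350). The wall is centred between the fingers and has square yaw.

Run:
```python
from h import *
m=camera_model("wrist"); print(ray("wrist",(312,241),m)[0])
u=np.array([.16,.987,0]); o=np.array([.5184,-.2135,0])
for n,y,z in(("out bot",-90,0),("out top",-90,42),("in top",-82,42),("in bot",-82,18)): print(n,proj("wrist",o+u*y/1e3+[0,0,z/1e3],m))
print(onz("wrist",[(270,228),(352,228),(270,240),(352,240),(352,248),(270,248)],.042,m))
```

```text
[ 0.4925639  -0.36756053  0.29826076]
out bot [[311.51769009 226.2896365 ]]
out top [[311.40497913 238.95824728]]
in top [[311.451649   249.64460956]]
in bot [[311.51575531 241.16677053]]
[[ 0.53181304 -0.31512643  0.042     ]
 [ 0.47410167 -0.30555643  0.042     ]
 [ 0.53351724 -0.30644016  0.042     ]
 [ 0.47530809 -0.29678648  0.042     ]
 [ 0.47612456 -0.29085547  0.042     ]
 [ 0.53466916 -0.30056555  0.042     ]]
```

Request:
drive_tool:
  increments:
    - [[1, -0.01, 0, 0.4, 0], [1, -0.01, 0, 0.8, 0], [1, -0.01, 0, 0.965, 0], [1, -0.01, 0, 0.965, 0]]

```text
time_s: 2.28
tcp_pos: [0.5038, -0.298, 0.0338]
eef_rot: [179.8, 0.0, -99.4]
contact_force: [0.3, -0.0, 0.4]
gripper_width: 0.0877
gripper_force: 0.0
```

Request:
drive_tool:
  increments:
    - [[0.2, 0, 0, 0, 0], [-0.2, 0, 0, 0, 0], [-0.2, 0, 0, 0, 0], [-0.2, 0, 0, 0, 0], [-0.2, 0, 0, 0, 0]]
  squeeze: 12

```text
time_s: 2.9
tcp_pos: [0.5058, -0.2981, 0.0363]
eef_rot: [-179.9, -0.0, -99.3]
contact_force: [0.4, 0.3, 5.7]
gripper_width: 0.0598
gripper_force: 12.0
```

Run:
```python
from h import *
# carrier origin target clamp(-2,-82), yaw 0 -> wall at y-168
p=cl2w(-3,-82-86); go([*p,.0345],-90-5.2)
```

```text
t 2.9 pos [ 0.5058 -0.2981  0.0363] yaw -99.3 shift/120 [-0.453 -0.133  0.015] roll -0.0113 F [0.4 0.3 5.7]
```

Request:
drive_tool:
  increments:
    - [[-0.2, -0.1, -0.03, -0.015, -0.003], [-0.2, -0.2, -0.06, -0.015, -0.006], [-0.2, -0.3, -0.1, -0.015, -0.009], [-0.2, -0.4, -0.125, -0.015, -0.011], [-0.2, -0.45, -0.13, -0.015, -0.011]]

```text
time_s: 3.52
tcp_pos: [0.5295, -0.2461, 0.037]
eef_rot: [180.0, 0.0, -95.2]
contact_force: [-0.7, -2.3, -2.9]
gripper_width: 0.0601
gripper_force: 12.0
```

Run:
```python
from h import *
p=cl2w(-1,-82-86); go([*p,.036],-90-5.2)
im=capture("top"); a=cv2.resize(im[165:310,310:480,::-1],None,fx=4.1,fy=4.1,interpolation=cv2.INTER_CUBIC); cv2.imwrite("pics/c3.png",a)
```

```text
t 3.52 pos [ 0.5295 -0.2461  0.037 ] yaw -95.2 shift/120 [ 0.007 -0.024  0.008] roll -0.0001 F [-0.7 -2.3 -2.9]
```

View pics/c3.png

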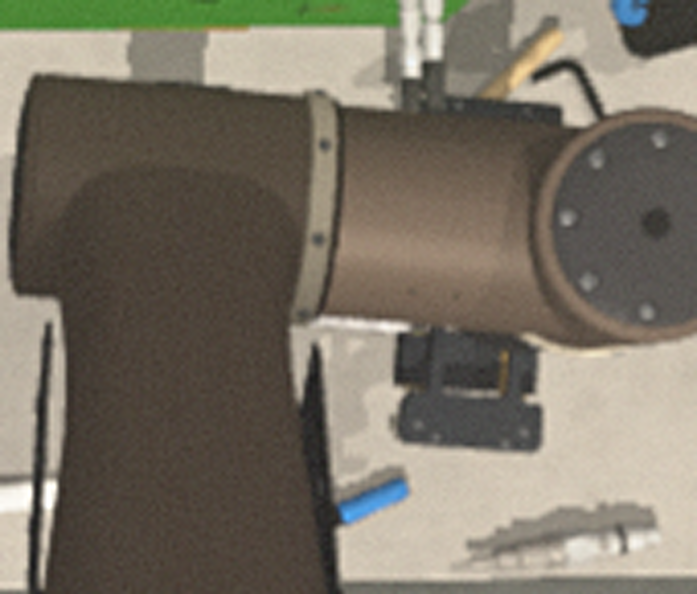

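The top view shows the gripper body's back end at (450–560,100), just right of the connectors at (410–440,≤110), so it must go no further left in this grip. Next I'll feel for the fence.

Request:
drive_tool:
  increments:
    - [[-0.2, 0, -0.015, 0.01, 0], [-0.2, 0, -0.03, 0.01, 0], [-0.2, 0, -0.03, 0.01, 0]]

```text
time_s: 3.95
tcp_pos: [0.5304, -0.2468, 0.0361]
eef_rot: [179.8, 0.0, -95.3]
contact_force: [-6.8, 6.4, 8.3]
gripper_width: 0.0596
gripper_force: 12.0
```

Request:
drive_tool:
  increments:
    - [[-0.2, 0, -0.015, 0, 0], [-0.2, 0, -0.03, 0, 0], [-0.2, 0, -0.03, 0, 0]]

```text
time_s: 4.32
tcp_pos: [0.5329, -0.2479, 0.036]
eef_rot: [179.7, 0.0, -95.3]
contact_force: [-9.0, 1.9, 9.8]
gripper_width: 0.0597
gripper_force: 12.0
```

Request:
drive_tool:
  increments:
    - [[-0.2, 0, 0.02, -0.02, 0], [0.3, 0, 0.02, -0.02, 0], [1, 0, 0.02, -0.02, 0], [1, 0, 0.02, -0.02, 0], [1, 0, 0.02, -0.02, 0]]

```text
time_s: 4.95
tcp_pos: [0.5345, -0.2476, 0.0386]
eef_rot: [-179.9, -0.0, -95.3]
contact_force: [-0.2, -0.3, -0.3]
gripper_width: 0.0836
gripper_force: 0.0
```

Request:
drive_tool:
  increments:
    - [[1, 0, 0, -0.2, 0], [1, 0, 0, -0.5, 0], [1, 0, 0, -0.5, 0]]

```text
time_s: 5.32
tcp_pos: [0.5362, -0.248, 0.1015]
eef_rot: [-179.7, -0.0, -95.3]
contact_force: [-0.7, -0.2, -0.6]
gripper_width: 0.0874
gripper_force: 0.0
```

Run:
```python
from h import *
print(r.get_state()["joints"].round(0), r.get_state()["gripper_width"])
p=cl2w(0,-247); go([*p,.1],174.8)
im=capture("wrist"); m=camera_model("wrist"); cv2.imwrite("pics/w2.png",im[:,:,::-1])
for n,y,z in(("out top",-90,42),("in top",-82,42)): print(n,proj("wrist",[[*cl2w(x,y-82),z/1e3] for x in(-30,30)],m))
```

```text
[ -6.  20. -20.   0. -50.   1.] 0.08742940048454623
t 5.33 pos [ 0.5362 -0.248   0.1015] yaw -95.3 shift/120 [0.655 0.024 0.013] roll 0.2498 F [-0.7 -0.2 -0.6]
out top [[365.59056848 258.9031661 ]
 [262.71345119 258.93988069]]
in top [[365.11151126 271.87917263]
 [263.19671825 271.90289606]]
```

View pics/w2.png

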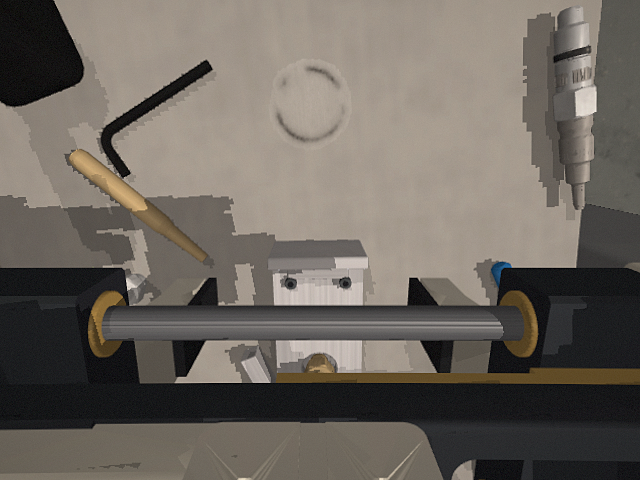

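The wrist view shows the wall's top at columns 267–369 and rows 257–270. It is square and about 2.5 mm to the front of the fence seat. Next I'll reorient for the push.

Request:
drive_tool:
  increments:
    - [[1, 0.3, 0, 0, 0.029], [1, 0.655, 0.02, 0, 0.058], [1, 0.655, 0.02, 0, 0.087], [1, 0.655, 0.02, 0, 0.116], [1, 0.655, 0.02, 0, 0.145]]

```text
time_s: 6.0
tcp_pos: [0.5237, -0.3256, 0.0972]
eef_rot: [179.9, -0.1, -147.9]
contact_force: [0.1, -0.1, 0.0]
gripper_width: 0.0873
gripper_force: 0.0
```

Request:
drive_tool:
  increments:
    - [[1, 0, 0, 0, 0.029], [1, 0, 0, 0, 0.058], [1, 0, 0, 0, 0.087], [1, 0, 0, 0, 0.105], [1, 0, 0, 0, 0.105]]

```text
time_s: 6.62
tcp_pos: [0.5239, -0.3254, 0.0974]
eef_rot: [180.0, -0.1, 174.7]
contact_force: [0.3, -0.1, 0.6]
gripper_width: 0.0877
gripper_force: 0.0
```

Run:
```python
from h import *
p=cl2w(-1,-247); go([*p,.024],174.8)
```

```text
t 6.62 pos [ 0.5239 -0.3254  0.0974] yaw 174.7 shift/120 [-0.012 -0.003  0.612] roll -0.0002 F [ 0.3 -0.1  0.6]
```

Request:
drive_tool:
  increments:
    - [[1, -0.01, 0, 0.3, 0], [1, -0.01, 0, 0.61, 0], [1, -0.01, 0, 0.61, 0]]

```text
time_s: 7.0
tcp_pos: [0.523, -0.3249, 0.0221]
eef_rot: [179.9, -0.4, 174.8]
contact_force: [-0.5, -0.3, 1.1]
gripper_width: 0.0879
gripper_force: 0.0
```

Request:
drive_tool:
  increments:
    - [[1, 0, 0.06, 0, 0], [1, 0, 0.12, 0, 0], [1, -0.01, 0.2, 0, 0], [1, -0.02, 0.3, 0, 0], [1, -0.03, 0.4, 0, 0]]

```text
time_s: 7.62
tcp_pos: [0.5343, -0.2784, 0.0267]
eef_rot: [-179.9, 0.1, 174.7]
contact_force: [-2.4, -6.4, 3.1]
gripper_width: 0.0874
gripper_force: 3.7
```

Request:
drive_tool:
  increments:
    - [[1, -0.01, 0.08, 0, 0], [1, -0.02, 0.16, 0, 0], [1, -0.03, 0.24, 0, 0], [1, -0.03, 0.24, 0, 0]]

```text
time_s: 8.12
tcp_pos: [0.5394, -0.2498, 0.0265]
eef_rot: [-179.9, -0.0, 174.8]
contact_force: [-3.2, -5.0, 3.6]
gripper_width: 0.0881
gripper_force: 2.8
```

Run:
```python
from h import *
p=cl2w(0,-155); go([*p,.024],174.8)
im=capture("side"); a=cv2.resize(im[220:420,220:450,::-1],None,fx=3,fy=3,interpolation=cv2.INTER_CUBIC); cv2.imwrite("pics/c4.png",a)
```

```text
t 8.12 pos [ 0.5394 -0.2498  0.0265] yaw 174.8 shift/120 [0.052 0.124 0.02 ] roll -0.0001 F [-3.2 -5.   3.6]
```

View pics/c4.png

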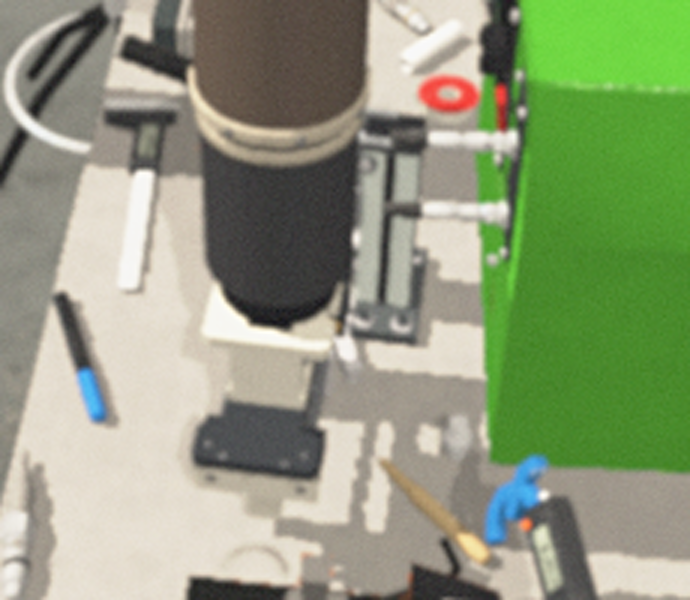

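The side view shows the gripper clear of the clamp, connectors and bystanders. The rest of the push will be slow, watching the force.

Request:
drive_tool:
  increments:
    - [[1, 0, 0.03, 0, 0], [1, 0, 0.06, 0, 0], [1, 0, 0.09, 0, 0], [1, 0, 0.11, 0, 0], [1, 0, 0.11, 0, 0]]

```text
time_s: 8.8
tcp_pos: [0.5386, -0.238, 0.0264]
eef_rot: [-179.9, -0.2, 174.8]
contact_force: [-9.3, -12.7, 7.0]
gripper_width: 0.0877
gripper_force: 6.9
```

Request:
drive_tool:
  increments:
    - [[1, 0, 0.015, 0, 0], [1, 0, 0.03, 0, 0], [1, 0, 0.03, 0, 0]]

```text
time_s: 9.18
tcp_pos: [0.5382, -0.2349, 0.0263]
eef_rot: [-179.9, -0.3, 174.8]
contact_force: [-10.5, -16.3, 8.4]
gripper_width: 0.0877
gripper_force: 8.2
```

Request:
drive_tool:
  increments:
    - [[1, 0.02, 0.02, 0, 0], [1, 0.04, 0.04, 0, 0], [1, 0.04, 0.04, 0, 0]]

```text
time_s: 9.55
tcp_pos: [0.5357, -0.23, 0.0266]
eef_rot: [-179.8, -0.1, 174.8]
contact_force: [-5.3, -18.7, 5.2]
gripper_width: 0.0875
gripper_force: 9.5
```

Request:
drive_tool:
  increments:
    - [[1, 0, -0.15, 0, 0], [1, 0, -0.4, -0.1, 0], [1, 0, -0.7, -0.5, 0], [1, 0, -1, -1, 0], [1, 0, -1, -1, 0]]

```text
time_s: 10.18
tcp_pos: [0.5282, -0.3501, 0.1503]
eef_rot: [-179.9, 0.5, 174.6]
contact_force: [0.9, -0.0, -0.3]
gripper_width: 0.0877
gripper_force: 0.0
```

Request:
drive_tool:
  increments:
    - [[1, 0, -0.5, 0, 0], [1, 0, -1, 0, 0], [1, 0, -1, 0, 0]]

```text
time_s: 10.55
tcp_pos: [0.5138, -0.4698, 0.144]
eef_rot: [180.0, -0.0, 174.5]
contact_force: [-0.0, 0.7, -1.0]
gripper_width: 0.0877
gripper_force: 0.0
```

Run:
```python
from h import *
im=capture("top"); a=cv2.resize(im[170:290,310:450,::-1],None,fx=5,fy=5,interpolation=cv2.INTER_CUBIC); cv2.imwrite("pics/c5.png",a)
q=lambda x,y,z:[*cl2w(x,y),z/1e3]
print(((proj("top",[q(-30,40,18),q(-30,-82,18),q(-30,-90,42),q(30,-90,42),q(-30,-82,42),q(30,-60,18)])-[310,170])*5).round())
print(r.get_state()["contact_force"])
```

```text
[[110. 341.]
 [359. 359.]
 [382. 359.]
 [391. 234.]
 [366. 357.]
 [323. 234.]]
[-0.87157473  1.06316843 -0.37983188]
```

View pics/c5.png

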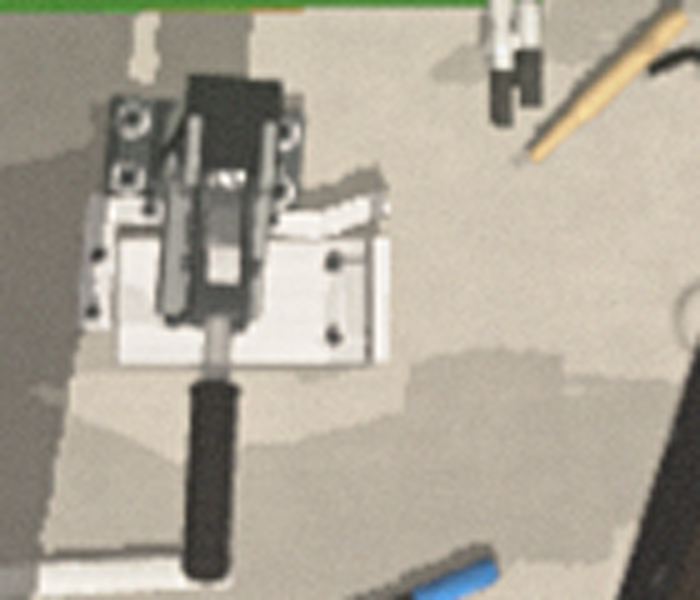

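The top view shows the left end of the carrier swung out. Its front-left corner is at (120,362) instead of (110,341), and the end stop's edge is at 108, so the carrier is rotated about +4°. Pushing on the front part of the push face, at x ≈ -20, will turn it square.

Run:
```python
from h import *
go([*cl2w(-21,-175),.06],174.8)
```

```text
t 10.6 pos [ 0.514  -0.4681  0.144 ] yaw 174.5 shift/120 [0.19  1.787 0.702] roll -0.0007 F [-0.9  1.1 -0.4]
```

Request:
drive_tool:
  increments:
    - [[1, 0.1, 0.4, 0, 0], [1, 0.19, 0.8, 0.1, 0], [1, 0.19, 0.95, 0.2, 0], [1, 0.19, 0.95, 0.2, 0]]

```text
time_s: 11.1
tcp_pos: [0.5028, -0.3491, 0.1207]
eef_rot: [180.0, -0.0, 174.9]
contact_force: [0.2, -0.2, -0.9]
gripper_width: 0.0873
gripper_force: 0.0
```

Request:
drive_tool:
  increments:
    - [[1, 0, 0.4, 0.1, 0], [1, 0, 0.78, 0.2, 0], [1, 0, 0.78, 0.6, 0], [1, 0, 0.78, 0.79, 0], [1, 0, 0.78, 0.79, 0]]

```text
time_s: 11.72
tcp_pos: [0.5106, -0.2581, 0.0248]
eef_rot: [180.0, -0.2, 174.7]
contact_force: [-0.2, -0.4, -0.7]
gripper_width: 0.0879
gripper_force: 0.0
```

Run:
```python
from h import *
go([*cl2w(-21,-155),.024],174.8)
```

```text
t 11.72 pos [ 0.5106 -0.2581  0.0248] yaw 174.7 shift/120 [-0.005  0.215  0.007] roll -0.0003 F [-0.2 -0.4 -0.7]
```

Request:
drive_tool:
  increments:
    - [[1, 0, 0.06, 0, 0], [1, 0, 0.12, 0, 0], [1, 0, 0.17, 0, 0], [1, 0, 0.215, 0, 0], [1, 0, 0.215, 0, 0]]

```text
time_s: 12.35
tcp_pos: [0.5139, -0.232, 0.0267]
eef_rot: [-180.0, 0.0, 174.7]
contact_force: [-0.2, -0.2, -0.2]
gripper_width: 0.0875
gripper_force: 0.0
```

Request:
drive_tool:
  increments:
    - [[1, 0, 0.02, 0, 0], [1, 0, 0.04, 0, 0], [1, 0, 0.04, 0, 0]]

```text
time_s: 12.72
tcp_pos: [0.5126, -0.2292, 0.0264]
eef_rot: [-179.9, -0.2, 174.7]
contact_force: [-3.8, -10.2, 4.3]
gripper_width: 0.0876
gripper_force: 5.8
```

Request:
drive_tool:
  increments:
    - [[1, 0, 0.02, 0, 0], [1, 0, 0.04, 0, 0], [1, 0, 0.04, 0, 0]]

```text
time_s: 13.1
tcp_pos: [0.5115, -0.226, 0.0265]
eef_rot: [-179.8, -0.3, 174.7]
contact_force: [-8.7, -23.1, 4.9]
gripper_width: 0.0831
gripper_force: 12.0
```

Request:
drive_tool:
  increments:
    - [[1, 0, -0.15, 0, 0], [1, 0, -0.4, -0.1, 0], [1, 0, -0.7, -0.5, 0], [1, 0, -1, -1, 0], [1, 0, -1, -1, 0]]

```text
time_s: 13.72
tcp_pos: [0.5055, -0.3453, 0.1507]
eef_rot: [-179.9, 0.4, 174.6]
contact_force: [-0.4, 0.4, 0.2]
gripper_width: 0.0878
gripper_force: 0.0
```

Request:
drive_tool:
  increments:
    - [[1, 0, -0.5, 0, 0], [1, 0, -1, 0, 0], [1, 0, -1, 0, 0]]

```text
time_s: 14.1
tcp_pos: [0.4912, -0.465, 0.1447]
eef_rot: [180.0, -0.1, 174.5]
contact_force: [-1.4, 0.7, -0.4]
gripper_width: 0.0873
gripper_force: 0.0
```

Run:
```python
from h import *
im=capture("top"); a=cv2.resize(im[170:290,310:450,::-1],None,fx=5,fy=5,interpolation=cv2.INTER_CUBIC); cv2.imwrite("pics/c6.png",a)
q=lambda x,y,z:[*cl2w(x,y),z/1e3]
g=a.astype(float).mean(2); b=cv2.imread("pics/c5.png").astype(float).mean(2)
for c in (125,140,160,260,280,300,320,340):
  out=[]
  for G in (b,g):
    col=cv2.blur(G,(5,1))[318:390,c]; d=np.diff(col); out+= [318+int(d.argmin()), int(d.min())]
  print(c,out)
for rr in (330,345):
  print(rr,[ (cv2.blur(G,(1,5))[rr,70:150:4]).astype(int).tolist() for G in(b,g)])
print(((proj("top",[q(-30,40,18),q(-30,-82,18),q(-30,-90,42),q(30,-90,42)])-[310,170])*5).round())
```

```text
125 [362, -9, 364, -7]
140 [363, -9, 363, -7]
160 [363, -9, 362, -7]
260 [363, -12, 367, -7]
280 [363, -13, 367, -9]
300 [363, -13, 368, -13]
320 [363, -14, 367, -11]
340 [333, -11, 367, -10]
330 [[115, 111, 113, 134, 169, 193, 198, 194, 196, 200, 183, 172, 195, 235, 237, 235, 235, 236, 237, 236], [112, 116, 129, 154, 174, 190, 194, 192, 196, 197, 177, 191, 230, 232, 235, 235, 234, 234, 233, 233]]
345 [[109, 116, 140, 175, 180, 178, 177, 178, 178, 178, 170, 171, 197, 235, 234, 232, 231, 231, 231, 231], [109, 125, 155, 175, 179, 176, 177, 180, 179, 168, 164, 192, 230, 232, 232, 232, 232, 233, 233, 230]]
[[110. 341.]
 [359. 359.]
 [382. 359.]
 [391. 234.]]
```

View pics/c6.png

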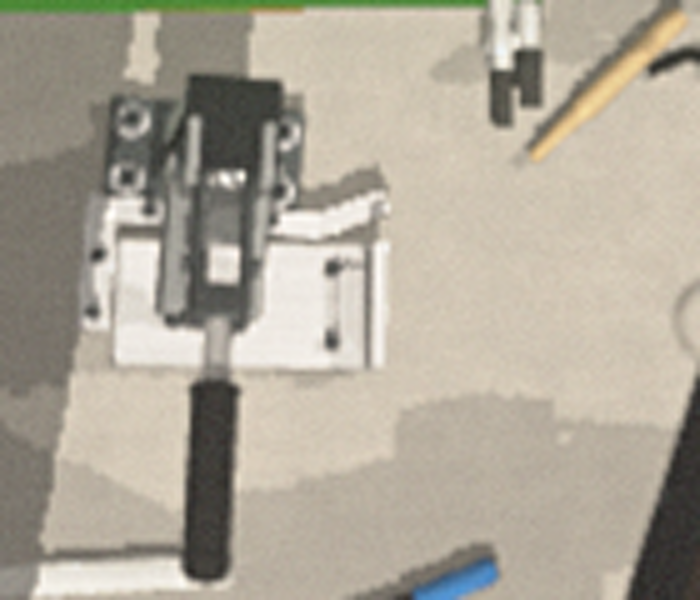

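The carrier moved closer to the stop: its left edge is at column 115. It is still off the fence, with the front edge at rows 363–367 instead of 341–359, so it needs a push in +x. I'll check whether the gripper body would pass under the connectors.

Run:
```python
from h import *
T=np.array([.5394,-.2498,0])
for z in (.06,.08,.1,.12,.14,.16,.18,.2):
  print(z,((proj("side",[T+[dx,dy,z] for dx in(-.039,.039) for dy in(-.096,.096)])-[220,220])*3).round().astype(int).tolist())
# connectors: closest points of rays
def tri(a,b):
  c1,d1=ray("top",[a]);c2,d2=ray("side",[b]);d1=d1[0];d2=d2[0]
  t=np.linalg.lstsq(np.c_[d1,-d2],c2-c1,rcond=None)[0]; p,q_=c1+t[0]*d1,c2+t[1]*d2; return (p*1000).round(),(q_*1000).round()
for a in((409.8,194),(416,190.5)):
  for b in((390,209),(395,137)): print(a,b,tri(a,np.array(b)/3+220))
# carrier pose from last picture edges, z=.018
f=lambda c:onz("top",[np.array(c)/5+[310,170]],.018)[0][:2]
for P in((125,363.5),(160,363),(280,367),(320,367.5)):
  d=f(P)-O; c,s=np.cos(YAW),np.sin(YAW); print(P,"clamp",(1e3*np.array([c*d[0]+s*d[1],-s*d[0]+c*d[1]])).round(1))
```

```text
0.06 [[205, 524], [233, 301], [329, 532], [341, 307]]
0.08 [[204, 505], [233, 282], [329, 512], [341, 287]]
0.1 [[203, 485], [232, 262], [330, 493], [342, 268]]
0.12 [[202, 465], [232, 242], [331, 472], [343, 247]]
0.14 [[201, 444], [231, 221], [332, 452], [344, 227]]
0.16 [[200, 423], [231, 200], [333, 430], [345, 206]]
0.18 [[199, 401], [230, 178], [334, 408], [346, 184]]
0.2 [[198, 378], [230, 156], [335, 385], [347, 162]]
(409.8, 194) (390, 209) (array([ 605., -197.,  199.]), array([ 608., -197.,  199.]))
(409.8, 194) (395, 137) (array([ 599., -187.,  251.]), array([ 608., -187.,  252.]))
(416, 190.5) (390, 209) (array([ 611., -208.,  211.]), array([ 607., -208.,  210.]))
(416, 190.5) (395, 137) (array([ 605., -198.,  261.]), array([ 608., -198.,  261.]))
(125, 363.5) clamp [-40.6  31.8]
(160, 363) clamp [-39.1  14.8]
(280, 367) clamp [-36.6 -43.7]
(320, 367.5) clamp [-35.3 -63.2]
```

The connectors' tips are at about clamp (67,-111) and z 0.20–0.26. The gripper body's top would be at z ≈ 0.156 when low, so a grip along x fits beneath them if I come in low from the right.

Request:
drive_tool:
  increments:
    - [[1, 0, 0, 0, -0.029], [1, 0, 0, 0, -0.058], [1, 0, 0, 0, -0.087], [1, 0, 0, 0, -0.116], [1, 0, 0, 0, -0.145]]

```text
time_s: 14.78
tcp_pos: [0.4927, -0.4604, 0.146]
eef_rot: [180.0, 0.0, -132.7]
contact_force: [0.7, -0.0, -0.3]
gripper_width: 0.0878
gripper_force: 0.0
```

Request:
drive_tool:
  increments:
    - [[1, 0, 0, 0, -0.029], [1, 0, 0, 0, -0.058], [1, 0, 0, 0, -0.087], [1, 0, 0, 0, -0.115], [1, 0, 0, 0, -0.115]]

```text
time_s: 15.4
tcp_pos: [0.4927, -0.4606, 0.1461]
eef_rot: [180.0, 0.0, -91.7]
contact_force: [-0.1, -0.6, -0.3]
gripper_width: 0.0875
gripper_force: 0.0
```

Run:
```python
from h import *
go([*cl2w(-4,-200),.036],-92)
```

```text
t 15.4 pos [ 0.4927 -0.4606  0.1461] yaw -91.7 shift/120 [-1.522 -0.236  0.918] roll 0.0008 F [-0.1 -0.6 -0.3]
```

Request:
drive_tool:
  increments:
    - [[1, -0.4, -0.12, 0, 0], [1, -0.8, -0.236, 0, 0], [1, -0.95, -0.236, 0, 0], [1, -0.95, -0.236, 0, 0]]

```text
time_s: 15.9
tcp_pos: [0.5243, -0.3472, 0.1466]
eef_rot: [-180.0, 0.0, -91.7]
contact_force: [0.7, -0.1, 1.8]
gripper_width: 0.0873
gripper_force: 0.0
```

Request:
drive_tool:
  increments:
    - [[1, -0.3, 0, 0.1, 0], [1, -0.57, 0, 0.45, 0], [1, -0.57, 0, 0.91, 0], [1, -0.57, 0, 0.91, 0]]

```text
time_s: 16.4
tcp_pos: [0.5228, -0.2801, 0.0336]
eef_rot: [179.5, 0.1, -91.8]
contact_force: [-0.1, -1.2, -0.3]
gripper_width: 0.0875
gripper_force: 0.0
```

Run:
```python
from h import *
go([*cl2w(-4,-87),.036],-92)
im=capture("wrist"); m=camera_model("wrist")
h=cv2.cvtColor(im,cv2.COLOR_RGB2HSV); mk=((h[...,1]<30)&(h[...,2]>195)).astype(np.uint8)
mk[270:]=0
n,l,st,ce=cv2.connectedComponentsWithStats(mk)
for i in np.argsort(-st[1:,4])[:4]+1: print(st[i],ce[i].round())
q=lambda x,y,z:[*cl2w(x,y),z/1e3]
print(proj("wrist",[q(-30,-90,42),q(30,-90,42),q(-30,-82,42),q(30,-82,42)],m).round())
```

```text
t 16.4 pos [ 0.5228 -0.2801  0.0336] yaw -91.8 shift/120 [-0.952 -0.085 -0.019] roll 0.0004 F [-0.1 -1.2 -0.3]
[[347. 525.]
 [225. 520.]
 [346. 538.]
 [225. 533.]]
```

Request:
drive_tool:
  increments:
    - [[1, -0.2, -0.03, -0.02, 0], [1, -0.4, -0.06, -0.02, 0], [1, -0.65, -0.085, -0.02, 0], [1, -0.95, -0.085, -0.02, 0], [1, -0.95, -0.085, -0.02, 0]]

```text
time_s: 17.08
tcp_pos: [0.5418, -0.1658, 0.0426]
eef_rot: [-179.7, -0.0, -91.6]
contact_force: [0.6, -0.2, 1.1]
gripper_width: 0.0876
gripper_force: 0.0
```

Request:
drive_tool:
  increments:
    - [[0.2, 0, 0, 0, 0], [-0.2, 0, 0, 0, 0], [-0.2, 0, 0, 0, 0], [-0.2, 0, 0, 0, 0], [-0.2, 0, 0, 0, 0]]
  squeeze: 20

```text
time_s: 17.7
tcp_pos: [0.5385, -0.1675, 0.0396]
eef_rot: [179.9, -0.0, -91.7]
contact_force: [-3.9, -3.3, 5.5]
gripper_width: 0.0598
gripper_force: 20.0
```

Run:
```python
from h import *
go([*cl2w(0,-86),.036],-95.2)
```

```text
t 17.7 pos [ 0.5385 -0.1675  0.0396] yaw -91.7 shift/120 [-0.016 -0.018  0.03 ] roll 0.0096 F [-3.9 -3.3  5.5]
```

Request:
drive_tool:
  increments:
    - [[-0.2, 0.02, 0, -0.01, 0.003], [-0.2, 0.02, -0.01, -0.01, 0.007], [-0.2, 0.02, -0.018, -0.01, 0.01], [-0.2, 0.02, -0.018, -0.01, 0.01]]

```text
time_s: 18.2
tcp_pos: [0.54, -0.1689, 0.0399]
eef_rot: [179.8, 0.0, -95.4]
contact_force: [-5.3, 1.7, -1.8]
gripper_width: 0.0596
gripper_force: 20.0
```

Request:
drive_tool:
  increments:
    - [[-0.2, -0.02, -0.015, 0, 0], [-0.2, -0.04, -0.03, 0, 0], [-0.2, -0.04, -0.03, 0, 0]]

```text
time_s: 18.58
tcp_pos: [0.5404, -0.1668, 0.0398]
eef_rot: [179.4, -0.2, -95.4]
contact_force: [-14.7, -13.8, 4.2]
gripper_width: 0.0594
gripper_force: 20.0
```

Run:
```python
from h import *
go([*cl2w(0,-86),.036],-95.2); print(r.get_state()["moment"].round(2))
```

```text
t 18.57 pos [ 0.5404 -0.1668  0.0398] yaw -95.4 shift/120 [-0.01  -0.002  0.031] roll -0.0006 F [-14.7 -13.8   4.2]
[-4.64  5.27  0.11]
```

Request:
drive_tool:
  increments:
    - [[0, 0.015, 0.005, -0.01, 0], [1, 0.015, 0.005, -0.01, 0], [1, 0.015, 0.01, -0.01, 0], [1, 0.015, 0.01, -0.01, 0]]

```text
time_s: 19.08
tcp_pos: [0.5459, -0.1662, 0.0426]
eef_rot: [-179.9, 0.0, -95.3]
contact_force: [0.8, 0.2, 0.8]
gripper_width: 0.0838
gripper_force: 0.0
```

Request:
drive_tool:
  increments:
    - [[1, 0.2, 0, -0.02, 0], [1, 0.6, 0, -0.02, 0], [1, 1, 0, -0.02, 0], [1, 1, 0, -0.02, 0]]

```text
time_s: 19.58
tcp_pos: [0.5338, -0.2886, 0.0446]
eef_rot: [-179.9, -0.0, -95.5]
contact_force: [-0.2, 0.6, 0.5]
gripper_width: 0.0877
gripper_force: 0.0
```

Request:
drive_tool:
  increments:
    - [[1, 0.4, 0, -0.5, 0], [1, 0.8, 0, -0.95, 0], [1, 1, 0, -0.95, 0], [1, 1, 0, -0.95, 0]]

```text
time_s: 20.08
tcp_pos: [0.5234, -0.4075, 0.1606]
eef_rot: [-179.7, -0.1, -95.4]
contact_force: [0.0, 0.8, 0.4]
gripper_width: 0.0873
gripper_force: 0.0
```

Request:
drive_tool:
  increments:
    - [[1, 0.3, 0, 0, 0], [1, 0.6, 0, 0, 0], [1, 0.6, 0, 0, 0]]

```text
time_s: 20.45
tcp_pos: [0.5155, -0.4776, 0.1571]
eef_rot: [180.0, 0.0, -95.4]
contact_force: [-0.7, -0.0, -0.9]
gripper_width: 0.0876
gripper_force: 0.0
```

```bash
cat > chk.py <<'E'
from h import *
im=capture("top"); a=cv2.resize(im[170:290,310:450,::-1],None,fx=5,fy=5,interpolation=cv2.INTER_CUBIC); cv2.imwrite("pics/c7.png",a)
g=cv2.GaussianBlur(a.astype(float).mean(2),(5,5),0)
cl=lambda P,z:(lambda d:(1e3*np.array([np.cos(YAW)*d[0]+np.sin(YAW)*d[1],-np.sin(YAW)*d[0]+np.cos(YAW)*d[1]])).round(1))(onz("top",[np.array(P)/5+[310,170]],z)[0][:2]-O)
for c in (125,140,160,260,280,300,320,340):
  d=np.diff(g[318:390,c]); k=318+int(d.argmin()); print(c,k,int(d.min()),cl((c,k),.018))
for rr in (290,300,310,320,330):
  row=g[rr,80:140]; print(rr,row[::4].astype(int).tolist()); w=g[rr,360:410]; d=np.diff(w); k=360+int(d.argmin()); print("  wall",k,int(d.min()),cl((k,rr),.042))
E
python3 chk.py
```

```text
125 345 -6 [-31.6  32.4]
140 347 -7 [-32.   25.1]
160 348 -10 [-31.8  15.3]
260 357 -6 [-32.5 -33.6]
280 358 -10 [-32.2 -43.4]
300 358 -7 [-31.5 -53.2]
320 332 -9 [-18.1 -62. ]
340 362 -7 [-31.9 -72.8]
290 [145, 155, 147, 146, 163, 208, 229, 203, 177, 208, 222, 218, 216, 217, 218]
  wall 363 -16 [  2.2 -78.4]
300 [139, 155, 149, 141, 155, 206, 230, 196, 160, 202, 221, 217, 215, 214, 214]
  wall 363 -14 [ -2.6 -78.8]
310 [140, 128, 84, 66, 91, 164, 217, 202, 162, 203, 222, 218, 217, 216, 217]
  wall 363 -12 [ -7.4 -79.1]
320 [139, 143, 141, 149, 174, 214, 234, 211, 176, 206, 219, 218, 220, 219, 220]
  wall 383 -8 [-11.5 -89. ]
330 [118, 140, 173, 194, 196, 195, 198, 196, 189, 207, 224, 232, 233, 232, 230]
  wall 360 -7 [-17.1 -78.3]
```

Run:
```python
from h import *
for n in("c5","c6","c7"):
  g=cv2.imread(f"pics/{n}.png").astype(float).mean(2)
  for c in(290,305): print(n,c,g[206:262:2,c].astype(int).tolist())
  for rr in(270,300): print(n,rr,g[rr,96:130:2].astype(int).tolist())
```

```text
c5 290 [104, 110, 142, 184, 217, 237, 250, 246, 239, 238, 238, 236, 236, 229, 213, 198, 191, 197, 207, 219, 229, 236, 235, 233, 232, 231, 231, 232]
c5 305 [126, 145, 176, 210, 233, 242, 248, 243, 238, 237, 237, 237, 239, 235, 225, 214, 205, 203, 207, 217, 228, 235, 233, 231, 231, 230, 231, 231]
c5 270 [221, 236, 236, 232, 231, 229, 228, 230, 224, 204, 183, 182, 199, 220, 231, 235, 239]
c5 300 [158, 182, 210, 229, 235, 226, 205, 178, 158, 156, 168, 186, 204, 218, 223, 220, 219]
c6 290 [102, 107, 141, 184, 217, 235, 249, 246, 239, 240, 240, 240, 243, 233, 208, 182, 162, 156, 164, 187, 214, 232, 234, 233, 233, 232, 231, 231]
c6 305 [127, 145, 174, 207, 231, 242, 249, 245, 239, 237, 236, 236, 240, 236, 223, 206, 181, 156, 149, 170, 203, 227, 233, 234, 235, 232, 231, 231]
c6 270 [218, 232, 231, 228, 229, 229, 230, 231, 226, 212, 199, 197, 207, 221, 229, 233, 235]
c6 300 [154, 178, 208, 230, 234, 222, 198, 170, 153, 162, 185, 203, 211, 216, 219, 218, 217]
c7 290 [103, 110, 144, 186, 218, 236, 248, 245, 239, 239, 238, 236, 233, 228, 223, 219, 220, 226, 231, 233, 232, 232, 232, 233, 232, 231, 232, 235]
c7 305 [128, 147, 176, 209, 232, 242, 248, 244, 238, 236, 235, 235, 236, 237, 236, 235, 234, 233, 232, 231, 231, 230, 230, 230, 231, 233, 234, 234]
c7 270 [162, 186, 213, 234, 241, 234, 232, 232, 226, 211, 196, 194, 205, 219, 226, 229, 233]
c7 300 [154, 178, 208, 230, 233, 220, 196, 168, 156, 173, 204, 222, 222, 218, 217, 217, 215]
```

The carrier is now flush on the fence and square. About 1–2.5 mm may be left at the stop, so I'll add one straight, centred push.

Request:
drive_tool:
  increments:
    - [[1, 0, 0, 0, 0.029], [1, 0, 0, 0, 0.058], [1, 0, 0, 0, 0.087], [1, 0, 0, 0, 0.116], [1, 0, 0, 0, 0.145]]

```text
time_s: 21.12
tcp_pos: [0.5163, -0.4751, 0.1582]
eef_rot: [180.0, 0.0, -147.8]
contact_force: [-0.2, 0.3, -1.0]
gripper_width: 0.0874
gripper_force: 0.0
```

Request:
drive_tool:
  increments:
    - [[1, 0, 0, 0, 0.029], [1, 0, 0, 0, 0.058], [1, 0, 0, 0, 0.087], [1, 0, 0, 0, 0.105], [1, 0, 0, 0, 0.105]]
  squeeze: 30

```text
time_s: 21.75
tcp_pos: [0.5162, -0.4754, 0.1582]
eef_rot: [180.0, -0.0, 174.8]
contact_force: [0.7, -0.2, 0.2]
gripper_width: 0.0877
gripper_force: 0.0
```

Run:
```python
from h import *
go([*cl2w(-1,-170),.024],174.8)
```

```text
t 21.75 pos [ 0.5162 -0.4754  0.1582] yaw 174.8 shift/120 [0.038 1.889 1.119] roll 0.0001 F [ 0.7 -0.2  0.2]
```

Request:
drive_tool:
  increments:
    - [[1, 0.02, 0.4, 0, 0], [1, 0.035, 0.8, 0.1, 0], [1, 0.035, 0.98, 0.3, 0], [1, 0.035, 0.98, 0.3, 0]]

```text
time_s: 22.25
tcp_pos: [0.5217, -0.3568, 0.1209]
eef_rot: [179.9, -0.2, 175.0]
contact_force: [0.1, -0.0, 0.1]
gripper_width: 0.0876
gripper_force: 0.0
```

Request:
drive_tool:
  increments:
    - [[1, 0, 0.4, 0.1, 0], [1, 0, 0.8, 0.3, 0], [1, 0, 0.9, 0.6, 0], [1, 0, 0.9, 0.8, 0], [1, 0, 0.9, 0.8, 0]]

```text
time_s: 22.88
tcp_pos: [0.5315, -0.2519, 0.0252]
eef_rot: [180.0, -0.2, 174.8]
contact_force: [0.0, -0.2, 1.0]
gripper_width: 0.0877
gripper_force: 0.0
```

Run:
```python
from h import *
go([*cl2w(-1,-155),.024],174.8)
```

```text
t 22.88 pos [ 0.5315 -0.2519  0.0252] yaw 174.8 shift/120 [-0.003  0.148  0.01 ] roll -0.0 F [ 0.  -0.2  1. ]
```

Request:
drive_tool:
  increments:
    - [[1, 0, 0.05, 0, 0], [1, 0, 0.1, 0, 0], [1, 0, 0.15, 0, 0], [1, 0, 0.18, 0, 0], [1, 0, 0.18, 0, 0]]

```text
time_s: 23.5
tcp_pos: [0.5344, -0.2302, 0.0266]
eef_rot: [-180.0, 0.0, 174.7]
contact_force: [-0.2, -0.6, 0.4]
gripper_width: 0.0876
gripper_force: 0.0
```

Request:
drive_tool:
  increments:
    - [[1, 0, 0.02, 0, 0], [1, 0, 0.04, 0, 0], [1, 0, 0.04, 0, 0]]

```text
time_s: 23.88
tcp_pos: [0.534, -0.2279, 0.0267]
eef_rot: [-179.9, -0.1, 174.7]
contact_force: [-1.9, -15.0, 1.1]
gripper_width: 0.0877
gripper_force: 7.5
```

Request:
drive_tool:
  increments:
    - [[1, 0, 0.015, 0, 0], [1, 0, 0.03, 0, 0], [1, 0, 0.03, 0, 0]]

```text
time_s: 24.25
tcp_pos: [0.5341, -0.2273, 0.0276]
eef_rot: [-179.7, -0.1, 174.7]
contact_force: [-4.7, -32.9, 3.6]
gripper_width: 0.0877
gripper_force: 17.0
```

Request:
drive_tool:
  increments:
    - [[1, 0, -0.15, 0, 0], [1, 0, -0.4, -0.1, 0], [-1, 0, -0.7, -0.5, 0], [-1, 0, -1, -1, 0], [-1, 0, -1, -1, 0]]

```text
time_s: 24.88
tcp_pos: [0.5258, -0.3444, 0.1507]
eef_rot: [-179.9, 0.4, 174.6]
contact_force: [0.3, 1.1, -0.6]
gripper_width: 0.0633
gripper_force: 0.0
```

Request:
drive_tool:
  increments:
    - [[-1, 0, -0.5, -0.5, 0], [-1, 0, -1, -1, 0], [-1, 0, -1, -1, 0]]

```text
time_s: 25.25
tcp_pos: [0.5128, -0.4625, 0.2678]
eef_rot: [-180.0, 0.1, 174.7]
contact_force: [0.6, 0.4, 0.1]
gripper_width: 0.0334
gripper_force: 0.0
```

```bash
python3 chk.py
python3 - <<'E'
from h import *
g=cv2.imread("pics/c7.png").astype(float).mean(2)
print(g[206:262:2,290].astype(int).tolist(),g[206:262:2,305].astype(int).tolist(),g[270,96:130:2].astype(int).tolist(),g[300,96:130:2].astype(int).tolist())
go([*cl2w(-103,0),.27],174.8)
E
```

```text
125 345 -7 [-31.6  32.4]
140 346 -7 [-31.5  25.1]
160 348 -11 [-31.8  15.3]
260 357 -7 [-32.5 -33.6]
280 358 -11 [-32.2 -43.4]
300 360 -7 [-32.4 -53.2]
320 327 -10 [-15.6 -61.8]
340 362 -6 [-31.9 -72.8]
290 [220, 236, 224, 222, 215, 218, 219, 205, 188, 206, 216, 215, 212, 212, 217]
  wall 383 -9 [  2.9 -88. ]
300 [211, 225, 187, 154, 155, 202, 224, 197, 177, 199, 212, 211, 209, 211, 212]
  wall 383 -9 [ -1.9 -88.4]
310 [201, 176, 100, 73, 98, 164, 214, 212, 186, 205, 215, 214, 214, 211, 212]
  wall 360 -8 [ -7.5 -77.7]
320 [203, 227, 198, 164, 173, 206, 228, 219, 198, 208, 214, 215, 216, 214, 217]
  wall 360 -11 [-12.3 -78. ]
330 [160, 167, 175, 190, 188, 184, 180, 186, 206, 212, 222, 229, 228, 228, 227]
  wall 360 -12 [-17.1 -78.3]
[101, 105, 137, 180, 214, 234, 248, 244, 237, 237, 237, 232, 226, 218, 208, 202, 206, 218, 229, 232, 229, 229, 228, 228, 230, 231, 233, 234] [123, 141, 170, 203, 228, 240, 246, 241, 234, 232, 232, 233, 234, 235, 234, 233, 232, 232, 231, 230, 230, 229, 227, 227, 228, 229, 231, 231] [218, 218, 222, 226, 227, 227, 228, 228, 226, 219, 212, 208, 209, 214, 220, 225, 230] [153, 175, 204, 225, 226, 212, 197, 182, 175, 184, 200, 210, 212, 212, 211, 209, 209]
t 25.3 pos [ 0.5131 -0.4665  0.2718] yaw 174.6 shift/120 [ 8.660e-01  3.232e+00 -3.000e-03] roll -0.0005 F [ 2.8 -2.7  6.3]
```

The carrier is seated on both faces. Next I'll move above the lever grip with the fingers closed.

Request:
drive_tool:
  increments:
    - [[-1, 0.2, 0.4, 0, 0], [-1, 0.4, 0.8, 0, 0], [-1, 0.43, 0.9, 0, 0]]

```text
time_s: 25.68
tcp_pos: [0.4703, -0.3463, 0.2662]
eef_rot: [179.9, 0.0, 174.8]
contact_force: [-0.1, -0.1, -0.2]
gripper_width: 0.002
gripper_force: 0.0
```

Request:
drive_tool:
  increments:
    - [[-1, 0.2, 0.4, 0, 0], [-1, 0.4, 0.8, 0, 0], [-1, 0.43, 0.9, 0, 0]]

```text
time_s: 26.05
tcp_pos: [0.4292, -0.2344, 0.2663]
eef_rot: [180.0, 0.0, 174.8]
contact_force: [0.7, -0.4, -0.0]
gripper_width: 0.0002
gripper_force: 0.0
```

Request:
drive_tool:
  increments:
    - [[-1, 0, 0.4, 0, 0], [-1, 0, 0.8, 0, 0], [-1, 0, 0.9, 0, 0], [-1, 0, 0.9, 0, 0]]

```text
time_s: 26.55
tcp_pos: [0.4406, -0.1285, 0.2662]
eef_rot: [-180.0, -0.0, 174.8]
contact_force: [0.3, 0.6, 0.2]
gripper_width: 0.0003
gripper_force: 0.0
```

Run:
```python
from h import *
go([*cl2w(-103,0),.24],174.8); print(r.get_state()["joints"].round(0))
```

```text
t 26.55 pos [ 0.4406 -0.1285  0.2662] yaw 174.8 shift/120 [-0.001  0.484  0.218] roll -0.0 F [0.3 0.6 0.2]
[   8.   -1.  -23.    0.  -69. -104.]
```

Request:
drive_tool:
  increments:
    - [[-1, 0, 0.3, 0, 0], [-1, 0, 0.485, 0, 0], [-1, 0, 0.485, 0.12, 0], [-1, 0, 0.485, 0.22, 0], [-1, 0, 0.485, 0.22, 0]]

```text
time_s: 27.18
tcp_pos: [0.4446, -0.072, 0.2384]
eef_rot: [-179.9, -0.2, 174.6]
contact_force: [-1.0, 0.3, 0.6]
gripper_width: 0.0003
gripper_force: 0.0
```

Request:
drive_tool:
  increments:
    - [[-1, 0, 0, 0.03, 0], [-1, 0, 0, 0.06, 0], [-1, 0, 0, 0.06, 0]]

```text
time_s: 27.55
tcp_pos: [0.4456, -0.0713, 0.2331]
eef_rot: [-180.0, 0.0, 174.7]
contact_force: [0.0, -0.7, 3.3]
gripper_width: 0.0004
gripper_force: 1.5
```

Request:
drive_tool:
  increments:
    - [[-1, 0, 0, 0.03, 0], [-1, 0, 0, 0.06, 0], [-1, 0, 0, 0.06, 0]]

```text
time_s: 27.92
tcp_pos: [0.4453, -0.071, 0.2253]
eef_rot: [-180.0, -0.0, 174.7]
contact_force: [-0.8, -0.6, 3.9]
gripper_width: 0.0008
gripper_force: 1.6
```

Request:
drive_tool:
  increments:
    - [[-1, 0, 0, 0.08, 0], [-1, 0, 0, 0.16, 0], [-1, 0, 0, 0.23, 0], [-1, 0, 0, 0.28, 0], [-1, 0, 0, 0.28, 0]]

```text
time_s: 28.55
tcp_pos: [0.4451, -0.0711, 0.1914]
eef_rot: [-180.0, -0.1, 174.7]
contact_force: [-3.1, -0.5, 4.4]
gripper_width: 0.0004
gripper_force: 2.1
```

Request:
drive_tool:
  increments:
    - [[-1, 0, 0, 0.02, 0], [-1, 0, 0, 0.04, 0], [-1, 0, 0, 0.04, 0]]

```text
time_s: 28.92
tcp_pos: [0.4453, -0.0711, 0.1872]
eef_rot: [-180.0, -0.0, 174.7]
contact_force: [-3.9, 0.1, 5.4]
gripper_width: 0.0005
gripper_force: 2.6
```

Request:
drive_tool:
  increments:
    - [[-1, 0, 0, 0.02, 0], [-1, 0, 0, 0.04, 0], [-1, 0, 0, 0.04, 0]]

```text
time_s: 29.3
tcp_pos: [0.445, -0.0711, 0.1823]
eef_rot: [-180.0, -0.0, 174.7]
contact_force: [-5.5, 0.3, 6.3]
gripper_width: 0.0006
gripper_force: 3.0
```

Request:
drive_tool:
  increments:
    - [[-1, 0, 0, 0.02, 0], [-1, 0, 0, 0.04, 0], [-1, 0, 0, 0.055, 0], [-1, 0, 0, 0.055, 0]]

```text
time_s: 29.8
tcp_pos: [0.4447, -0.0711, 0.1757]
eef_rot: [-180.0, -0.1, 174.7]
contact_force: [-6.4, 0.8, 7.3]
gripper_width: 0.0004
gripper_force: 3.6
```

Run:
```python
from h import *
import numpy as np
im=capture("side"); cv2.imwrite("pics/s9.png",im[:,:,::-1])
s=r.get_state(); print(s["tcp_pos"],s["contact_force"])
# lever angle from tip height (contact at start calibrates tip offset)
def top(th,x): # height of grip top surface at clamp x
    a=np.radians(20)-th; return .155+(0.045-x)*np.tan(a)+.010/np.cos(a)
d=np.array(s["tcp_pos"][:2])-O; x=np.cos(YAW)*d[0]+np.sin(YAW)*d[1]
for off in (.011,.0135,.016):
  th=np.linspace(0,.5,501); z=np.array([top(t,x+ .0095*np.sign(t-.35)) for t in th]); print(off,"x",x,"theta",th[np.abs(z-(s["tcp_pos"][2]-off)).argmin()],"contact start z",top(0,x-.0095)+off)
```

```text
[ 0.44470532 -0.07108653  0.17576374] [-6.44511174  0.32709379  7.17891873]
0.011 x -0.10417535660769718 theta 0.35100000000000003 contact start z 0.23439488444153586
0.0135 x -0.10417535660769718 theta 0.369 contact start z 0.23689488444153586
0.016 x -0.10417535660769718 theta 0.387 contact start z 0.23939488444153584
```

Request:
drive_tool:
  increments:
    - [[-1, 0, 0, 0.01, 0], [-1, 0, 0, 0.018, 0], [-1, 0, 0, 0.018, 0], [-1, 0, 0, 0.018, 0], [-1, 0, 0, 0.018, 0]]

```text
time_s: 30.48
tcp_pos: [0.4446, -0.0711, 0.1736]
eef_rot: [-180.0, -0.1, 174.7]
contact_force: [-6.0, 1.5, 8.0]
gripper_width: 0.0003
gripper_force: 3.8
```

Request:
drive_tool:
  increments:
    - [[-1, 0, 0, 0, 0], [-1, 0, 0, 0, 0], [-1, 0, 0, 0, 0], [-1, 0, 0, 0, 0], [-1, 0, 0, 0, 0]]

```text
time_s: 31.1
tcp_pos: [0.4446, -0.0711, 0.1736]
eef_rot: [-180.0, -0.1, 174.7]
contact_force: [-5.7, 1.5, 7.8]
gripper_width: 0.0005
gripper_force: 3.8
```

```bash
python3 -c "
from plant import job
print(job.close_job())"
```

```text
the job is handed in; nothing more can be done
None
```

I handed the job in with the carrier pushed against the fence and end stop and the lever held down with about 7.8 N; I put the stem at about half way from lever height and force, since I could not see it, and no verdict was shown.

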